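# Lift the slide tray out from under the light bar onto the drying plate

### The job

With the flat lifter, slide its blade under the slide tray between the two runners, lift the tray, bring it out from under the low light bar and set it down gently on the raised drying plate, in the middle and square to it (long side along long side). Then draw the blade out and stand the lifter back on its blade on the open bench, clear of the tray and the plate. Keep the tray level, do not touch it with the fingers, and do not knock the light or disturb the tube rack, the pot and the scanner.

Things in the scene. Friction and masses are not known exactly. Their poses are not given: they have to be found in the camera images.
- lifter: Steel lifter standing on its blade, 160 g. Origin: centre of the blade's underside; x to the blade's free front edge, z up. Blade x -50..50, y -30..30, 2.5 mm thick; block at its rear (x -70..-44, y -12..12, top z 12.5). Black flat-sided handle, 14 thick in y, 26 wide, its axis runs 85 mm from (-50,0,2.5) mm leaning back 35 deg from vertical, direction (-0.574,0,0.819). Stands by itself.
- lifter_grip (a point): Where to grip the handle: on its centre line 50 mm up from the blade, (-78.7, 0, 43.5) mm in the lifter's frame, same axes. The flat sides face +y and -y, 14 mm apart. With the fingers pointing down along the handle the gripper leans 35 deg back and its body stays in front of the light bar.
- tray: Aluminium tray, about 220 g, four glass slides fixed on it. Plate 95 (x) by 120 (y), 4 mm thick, on two runners along x, 10 wide and 10 mm high, at y = +-55: between them an open tunnel along x, 100 wide, 10 mm high. Origin: centre of the runners' underside, the centre of mass above it; slide tops at z 15.5; white slide labels at the -x end, by the bar. Starts on the bench under the light.
- lamp: Low light fixed to the bench: level grey bar along y, 230 mm long, x -62..-20, z 100..136 mm, on two posts of 12 mm diameter (feet 26) at x -41, y = +-103. Origin on the bench just beyond the bar, where the tray's centre starts (within 10 mm in x, 15 mm in y, 0.1 rad). x is the way the blade goes in, roughly to the robot's left (+y world, within 0.4 rad). Open in front and behind.
- plate: Raised drying plate, a fixed flat-topped block 130 (x) by 170 (y) mm, top at z = 35 mm, dark steel on grey plastic. Origin: centre of its underside, on the bench; x points roughly to the robot's left (+y world, within 0.4 rad), as do those of light, tray and lifter. Free above and all round. Lies on the robot's right, the light on its left.
- rack: Bystander: blue tube rack with capped tubes, 75 x 110 mm, 97 mm high, origin at the centre of its underside.
- pot: Bystander: specimen pot with white lid, 50 mm across, 70 mm high, origin at the centre of its underside.
- scanner: Bystander: black hand scanner on a round stand fixed to the bench, 100 mm across the foot, 165 mm high, origin at the centre of its foot.

How it is judged:
By the outcome, as a careful person would: the job done as asked, in the order asked, and still so for the second after the job is handed in, with the robot touching nothing.
It also fails if it takes over 72 s, if anything falls off the work surface, if the arm or the gripper's body presses on something with over 40 N, if the wrist force passes 120 N, or if a joint passes its speed limit or range.

### The arm

A 7-joint arm with a two-finger parallel gripper is mounted at the origin on the work surface. World frame = base frame: x ahead of the robot, y to its left, z up, the work surface at z = 0. Lengths are in mm, angles in rad, forces in N, time in s.
With the tool pointing down it reaches from about 350 to 900 mm from the base axis. Payload 7.2 kg.
Tool frame: the origin (TCP) lies midway between the tips of the shut fingers; the grasp point (between the pads) lies 19 mm behind it (arm.grasp_offset is the z of the grasp point in the tool frame, in mm); z points along the fingers, x is the direction in which the jaws open and shut, and the axes are right-handed (so a half turn about z gives the same grasp; the last joint's range is limited). The gripper opens to 88 mm and grips with 3 to 60 N. Pads are 20 mm wide; open, the fingers measure 115 mm over their backs; the gripper's body (75 mm by 178 mm) begins 61 mm behind the grasp point.
Start: joints at [1.05, 0.411, -0.013, 1.596, 0.006, 1.134, -0.082], TCP at [273.417, -562.025, 222.653] pointing down, gripper open.
Joint ranges: [-2.95, 2.95], [-0.29, 1.99], [-1.47, 1.44], [0.14, 2.54], [-1.03, 4.17], [0.13, 1.85], [-2.86, 2.86]. Speed limits (rad/s): [2.39, 2.39, 3.01, 3.01, 3.14, 3.14, 3.14].

### API

Orientations are given as a unit quaternion [w, x, y, z].
In Python, from workcell import readout, camera, camera_params, workorder, find_in, arm gives the robot as it stands. The module is installed in compiled form; this text tells all that it offers.
- The arm moves only by the tool step_arm, never from a script. Its argument "deltas" is text: rows parted by semicolons, each of 6 numbers parted by spaces: the shift along the tool's x, y, z in m, then the turn, a rotation vector about the tool's x, y, z in degrees. In form: x y z ax ay az; .... A call has 1 to 20 rows; each row is the pose to reach, as a shift and turn from the pose commanded when the call began, along the tool's axes at that moment; what a row does not reach only later rows make up. A row lasts 1/8 s, in which the tool goes at most 62.5 mm and 10.7 degrees, less where a joint would pass 70% of its speed; a pose out of reach is approached as far as the arm can. A call with a gripper value outside its range is refused whole. "claw" is the gripper's target within -1 to 1 (shut at 1, half-way at 0, fully open at -1), set as the call begins (left out, the last holds). The fingers move at their own pace and stop on an object; the grip force is fixed at half the most. Time passes only in rows, so rows that repeat a pose let the fingers close. It gives the time, the measured TCP pose, the force and the opening at its end, in the units of the state.
- readout.observe(): the state, without advancing time (a new reading comes with each control period).
- camera(name): name is "scene" or "side" or "wrist"; returns (picture, depth): 480x640x3 uint8, red, green, blue; 480x640 float32, mm along the optical axis (not along the pixel's ray), 0 where there is no reading.
- camera_params(name): a dict with "camera_matrix" (3x3 intrinsics, pixels), "eye" and "rotation" of the camera in the world. Camera axes: x right, y up, looking along -z (the intrinsics and any distortion apply to the point x, -y, -z); pixel columns grow to the right and rows downward; lengths in mm; the calibration is good to about 2 mm. A picture is of the moment at which its call begins: read the wrist's pose just before it. camera_params takes no time and is no camera call; for the wrist camera it gives the pose at the moment of the call.
- workorder.sign_off(): hands the job in, once; it reports no verdict.
Trained networks look in the newest picture that a camera, given by its name, has taken for a name from the list of things; names that differ only in an ending like _2 or _b are one class to them, and where a whole thing is asked for, a point or a joint stands for the part that bears it (a point fixed in the world has none). Each returns a list of dicts, best first, with "conf" (0 to 1); they miss things now and then, are a little off and sometimes report something else, mostly with a low value. They report only what shows in the picture. A call takes as long as a camera call.
- find_in(target, camera): "bbox" ([left, top, right, bottom] in pixels, round what is visible of it).
The state is a dict: "clock": time; "joint_pos": joint angles; "qd": joint speeds; "tau": joint torques, N m; "position": TCP position; "tool_rot": TCP orientation; "wrist_force": force on the tool from outside, world axes, zero at the start; "wrist_torque": the same for the moment, N m; "gripper_width": finger opening in mm.
Only numpy, scipy, OpenCV 4.12 (cv2) and the standard library are available. Lean on these libraries where they do the work, as an engineer would, in place of code of your own. Each camera call takes 0.05 s, during which the arm holds its last target. There are 200 camera calls.

## Working session

There is one attempt and no reset: what is moved stays moved. The work goes in short steps, Python scripts to look and compute and a tool call to move; the robot and the scene stay as the last step left them, time stands still between calls to the robot, and variables do not carry over. Pictures are saved under pics/ and viewed, about 8 in all and at most 12, crops included, and the job is handed in when it is done.

Besides the shell and the picture viewer there is one more tool, called after "Emit:" by a JSON object that holds its "name" and its "arguments". step_arm: Moves the arm, as the interface text tells. Its arguments: {"type":"object","properties":{"deltas":{"type":"string"},"claw":{"type":"number"}},"required":["deltas"]}

```bash
mkdir -p pics; cat > h.py <<'E'
import numpy as np, cv2
from workcell import readout, camera, camera_params, workorder, find_in, arm
def cloud(cam):
    im,d=camera(cam); p=camera_params(cam); K=np.array(p["camera_matrix"],float)
    R=np.array(p["rotation"],float); e=np.array(p["eye"],float)
    v,u=np.mgrid[:480,:640]; 
    X=np.stack([(u-K[0,2])/K[0,0]*d,-(v-K[1,2])/K[1,1]*d,-d],-1)
    W=X@R.T+e; W[d<=0]=np.nan
    return im,W,p
def save(n,im): cv2.imwrite(n,cv2.cvtColor(im,cv2.COLOR_RGB2BGR))
E
python3 - <<'E'
from h import *
print(readout.observe(), arm.grasp_offset)
for c in("scene","side","wrist"):
    im,W,p=cloud(c); save(f"pics/{c}0.png",im); np.savez(f"{c}0.npz",im=im,W=W); print(c,p)
    for t in("lifter","tray","lamp","plate","rack","pot","scanner"):
        if c=="wrist":break
        r=find_in(t,c); print(t,[(x["bbox"],round(x["conf"],2)) for x in r[:2]])
E
```

```text
{'clock': 0.0, 'joint_pos': array([ 1.04977931,  0.41187734, -0.01272065,  1.59703142,  0.00556087,
        1.13427207, -0.08220168]), 'qd': array([ 0.00157829, -0.0002099 , -0.00110653, -0.00177353,  0.00053646,
        0.00065215, -0.00078836]), 'tau': array([ 3.01351711e-04, -5.87954950e+01,  6.42265342e-01, -2.91077310e+01,
       -5.37112006e-02,  1.84169674e-02,  1.21654130e-04]), 'position': array([ 273.20100543, -561.57840227,  221.82823144]), 'tool_rot': array([-3.81362502e-04,  8.47794877e-01, -5.30323716e-01, -6.76659998e-04]), 'wrist_force': array([ 0.54734624, -0.39280554,  0.422074  ]), 'wrist_torque': array([-0.02755999,  0.0177303 ,  0.05797333]), 'gripper_width': 87.74721687816377} -18.700000000000003Traceback (most recent call last):
  File "<stdin>", line 4, in <module>
  File "h.py", line 8, in cloud
    W=X@R.T+e; W[d<=0]=np.nan
      ~^~~~
ValueError: matmul: Input operand 1 has a mismatch in its core dimension 0, with gufunc signature (n?,k),(k,m?)->(n?,m?) (size 4 is different from 3)
```

Camera rotation is a quaternion.

```bash
cat > h.py <<'E'
import numpy as np, cv2
from scipy.spatial.transform import Rotation as Ro
from workcell import readout, camera, camera_params, workorder, find_in, arm
def q2R(q): return Ro.from_quat(np.r_[q[1:],q[0]]).as_matrix()
def cloud(cam):
    p=camera_params(cam); im,d=camera(cam); K=np.array(p["camera_matrix"],float)
    R=q2R(np.array(p["rotation"],float)); e=np.array(p["eye"],float)
    v,u=np.mgrid[:480,:640].astype(float)
    dist=next((np.array(p[k],float) for k in p if 'dist' in k),None)
    xy=cv2.undistortPoints(np.stack([u,v],-1).reshape(-1,1,2),K,dist).reshape(480,640,2)
    X=np.stack([xy[...,0]*d,-xy[...,1]*d,-d],-1)
    W=X@R.T+e; W[d<=0]=np.nan
    return im,W,p
def save(n,im): cv2.imwrite(n,cv2.cvtColor(im,cv2.COLOR_RGB2BGR))
E
python3 - <<'E'
from h import *
for c in("scene","side","wrist"):
    im,W,p=cloud(c); save(f"pics/{c}0.png",im); np.savez(f"{c}0.npz",im=im,W=W); print(c,p)
    for t in("lifter","tray","lamp","plate","rack","pot","scanner"):
        if c=="wrist":break
        r=find_in(t,c); print(t,[(x["bbox"],round(x["conf"],2)) for x in r[:2]])
E
```

```text
scene {'camera_matrix': array([[535.48623959,   0.        , 313.45537673],
       [  0.        , 535.48623959, 229.42698383],
       [  0.        ,   0.        ,   1.        ]]), 'eye': array([1102.45580479,  945.58158495,  911.15628565]), 'rotation': array([0.2517111 , 0.11345683, 0.39921849, 0.8742961 ])}
lifter [([281.8, 196.9, 333.7, 247.6], 0.64)]
tray [([363.4, 256.8, 424.6, 298.2], 0.92)]
lamp [([339.7, 206.1, 435.1, 288.1], 0.96)]
plate [([254.4, 141.7, 321.5, 183.1], 0.76)]
rack [([435.6, 278.2, 496.0, 350.2], 0.95)]
pot []
scanner [([182.3, 148.3, 226.6, 215.0], 0.82)]
side {'camera_matrix': array([[514.88852053,   0.        , 323.22259654],
       [  0.        , 514.88852053, 243.64078636],
       [  0.        ,   0.        ,   1.        ]]), 'eye': array([453.67941931, 890.95183911, 787.96816356]), 'rotation': array([-0.0593507 , -0.03224231,  0.40081831,  0.91366439])}
lifter [([314.1, 200.7, 345.2, 267.7], 0.7), ([317.3, 311.6, 388.3, 367.9], 0.15)]
tray [([316.9, 309.9, 389.2, 367.2], 0.6)]
lamp [([294.0, 260.7, 426.2, 342.2], 0.57)]
plate [([346.8, 146.3, 426.1, 201.6], 0.95)]
rack [([315.4, 201.8, 348.7, 266.7], 0.72), ([349.2, 381.1, 400.5, 474.9], 0.69)]
pot [([245.8, 367.9, 277.7, 417.3], 0.77)]
scanner [([254.1, 123.6, 294.6, 192.8], 0.73)]
wrist {'camera_matrix': array([[402.86521923,   0.        , 322.43901228],
       [  0.        , 402.86521923, 235.39575715],
       [  0.        ,   0.        ,   1.        ]]), 'eye': array([ 339.92932154, -528.89389096,  385.07127242]), 'rotation': array([ 0.83975503, -0.1178036 ,  0.07374933, -0.52487602])}
```

View pics/scene0.png

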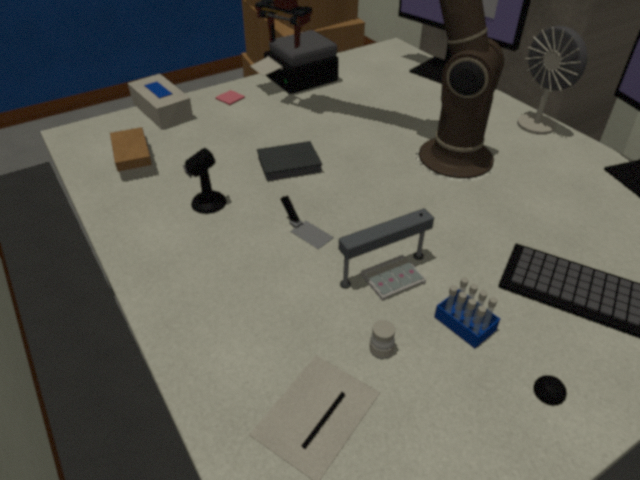

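View pics/side0.png

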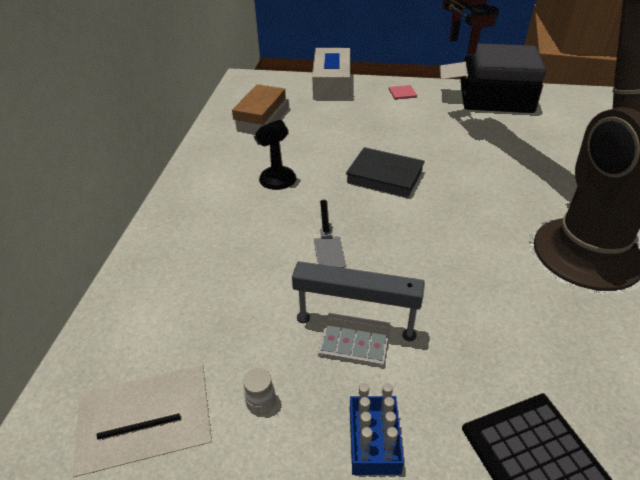

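The side view shows the lifter at (330,235), the tray at (354,345) just beyond the bar at (358,285), and the plate at (386,172). Next I take rough fits from the point clouds.

```bash
python3 - <<'E'
from h import *
from scipy.ndimage import label
D={c:np.load(c+"0.npz") for c in("side","scene")}
box={"side":{"lifter":(308,195,352,272),"tray":(312,322,394,368),"lamp":(288,258,430,345),"plate":(342,142,430,205),"rack":(345,378,405,478),"pot":(240,364,282,420),"scanner":(250,118,300,192)},
"scene":{"lifter":(276,192,338,252),"tray":(364,256,430,302),"lamp":(335,203,440,292),"plate":(250,138,326,188),"rack":(432,275,500,350),"pot":(365,315,402,360),"scanner":(180,145,230,218)}}
for c in D:
    W=D[c]["W"]; 
    b=W[380:440,280:330] if c=="scene" else W[220:280,200:260]
    print(c,"bench z",np.nanmedian(b[...,2]),np.nanstd(b[...,2]))
    for t,(l,tp,r,bt) in box[c].items():
        P=W[tp:bt,l:r].reshape(-1,3); P=P[~np.isnan(P[:,0])]
        lo,hi={"lifter":(12,90),"tray":(9,22),"lamp":(125,145),"plate":(28,42),"rack":(12,120),"pot":(12,90),"scanner":(8,180)}[t]
        S=P[(P[:,2]>lo)&(P[:,2]<hi)]
        rect=cv2.minAreaRect(S[:,:2].astype(np.float32))
        print(t,len(S),"zmed",S[:,2].mean().round(1),"mean",S.mean(0).round(0),"rect",np.round(rect[0],1),np.round(rect[1],1),round(rect[2],1))
E
```

```text
side bench z 0.573881115869483 1.4796934245620816
lifter 257 zmed 44.8 mean [578.   5.  45.] rect [577.7  -0.8] [23.  61.2] 9.5
tray 2470 zmed 15.8 mean [481. 312.  16.] rect [483.3 304.4] [ 97.3 120.2] 85.7
lamp 2770 zmed 135.3 mean [483. 274. 135.] rect [485.2 269.3] [ 45.6 229.6] 85.3
plate 2034 zmed 35.3 mean [ 452. -226.   35.] rect [ 452.8 -230.2] [136.8 171.7] 73.9
rack 2903 zmed 58.4 mean [433. 504.  58.] rect [435.  492.3] [ 75.3 112.1] 7.7
pot 1159 zmed 53.8 mean [625. 459.  54.] rect [628.1 452.4] [47.  47.8] 56.6
scanner 1690 zmed 76.0 mean [ 742. -211.   76.] rect [ 774.1 -310. ] [ 95.  345.5] 20.0
scene bench z 2.252213598561525 2.8007715628706418
lifter 278 zmed 44.5 mean [585.   2.  45.] rect [583.8  -2.2] [23.6 62.7] 13.0
tray 1554 zmed 15.5 mean [488. 307.  16.] rect [484.8 303.2] [ 99.2 124.5] 85.5
lamp 1557 zmed 134.9 mean [495. 272. 135.] rect [487.7 269.7] [ 47.5 233. ] 85.4
plate 1503 zmed 35.2 mean [ 458. -227.   35.] rect [ 455.1 -232.6] [138.6 170.8] 73.6
rack 2271 zmed 54.0 mean [446. 499.  54.] rect [382.9 485.5] [191.7 111.7] 6.6
pot 788 zmed 51.9 mean [638. 457.  52.] rect [633.3 451.6] [47.8 48. ] 6.5
scanner 1391 zmed 82.9 mean [ 740. -181.   83.] rect [ 735.9 -186.8] [91.8 95. ] 75.9
```

```bash
cat >> h.py <<'E'
def toolR(head,lean=0):  # lifter-heading (deg) of blade x; lean back in deg; tool x = -lifter y
    h=np.radians(head); return Ro.from_matrix(np.array([[np.sin(h),-np.cos(h),0],[-np.cos(h),-np.sin(h),0],[0,0,-1]]).T)*Ro.from_euler('x',lean,degrees=True)
def delta(pos,R,p0=None,R0=None):
    s=readout.observe()
    if p0 is None: p0=s["position"]
    if R0 is None: R0=Ro.from_matrix(q2R(s["tool_rot"]))
    d=R0.inv().apply(np.array(pos,float)-p0)/1000; r=(R0.inv()*R).as_rotvec(degrees=True)
    return np.round(np.r_[d,r],4)
E
python3 - <<'E'
from h import *
s=readout.observe(); print(s["clock"])
print(q2R(np.array(camera_params("wrist")["rotation"]))@[0,0,-1])
print(delta([575,-40,230],toolR(100)))
E
```

```text
0.9
[-0.24753003 -0.12042933 -0.96136656]
[-3.37500e-01 -4.99600e-01 -7.30000e-03 -1.40000e-03  4.00000e-04
 -7.40565e+01]
```

Emit:
{"name": "step_arm", "arguments": {"deltas": "-0.337 -0.5 -0.008 0 0 -74;-0.337 -0.5 -0.008 0 0 -74;-0.337 -0.5 -0.008 0 0 -74;-0.337 -0.5 -0.008 0 0 -74;-0.337 -0.5 -0.008 0 0 -74;-0.337 -0.5 -0.008 0 0 -74;-0.337 -0.5 -0.008 0 0 -74;-0.337 -0.5 -0.008 0 0 -74;-0.337 -0.5 -0.008 0 0 -74;-0.337 -0.5 -0.008 0 0 -74;-0.337 -0.5 -0.008 0 0 -74;-0.337 -0.5 -0.008 0 0 -74;-0.337 -0.5 -0.008 0 0 -74;-0.337 -0.5 -0.008 0 0 -74;-0.337 -0.5 -0.008 0 0 -74", "claw": -0.3}}

```text
clock: 2.78
position: [575.4, -41.0, 230.8]
tool_rot: [0.0, 0.996, 0.086, 0.0]
wrist_force: [-0.7, 0.4, 0.9]
gripper_width: 57.4
```

```bash
python3 - <<'E'
from h import *
s=readout.observe(); print(s["clock"],s["position"],s["joint_pos"].round(2))
im,W,p=cloud("wrist"); save("pics/w1.png",im); np.savez("w1.npz",im=im,W=W)
print([(t,find_in(t,"wrist")[:1]) for t in("lifter","tray","lamp")])
E
```

```text
2.775 [575.43298113 -41.00187778 230.78117675] [ 0.37  0.37 -0.5   1.68  0.19  1.14 -0.01]
[('lifter', []), ('tray', []), ('lamp', [])]
```

View pics/w1.png

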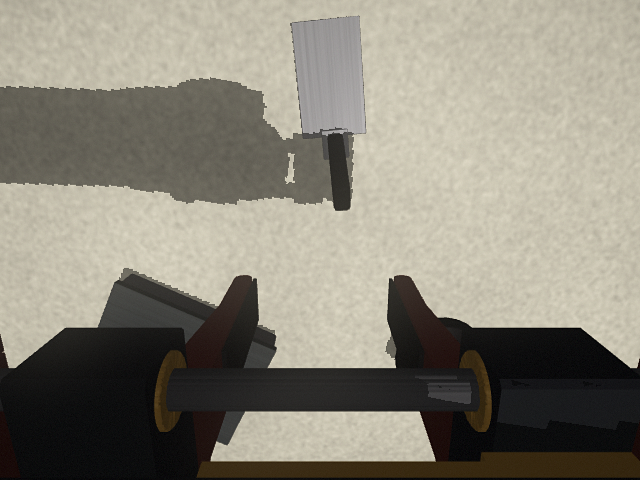

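The wrist view shows the blade with corners at about (291,22), (359,16), (366,132) and (303,133), and the handle running down to (342,210). I'll project these onto z=2.5.

```bash
python3 - <<'E'
from h import *
p=camera_params("wrist"); K=np.array(p["camera_matrix"]);R=q2R(np.array(p["rotation"]));e=np.array(p["eye"])
def onz(u,v,z):
    r=R@np.array([(u-K[0,2])/K[0,0],-(v-K[1,2])/K[1,1],-1]); return e+r*(z-e[2])/r[2]
d=np.load("w1.npz"); im=d["im"]; W=d["W"]
c=np.array([onz(*q,2.5) for q in((291,22),(359,16),(366,132),(303,133))])
print(c.round(1), "sides",[np.linalg.norm(c[i]-c[(i+1)%4]).round(1) for i in range(4)])
hsv=cv2.cvtColor(im,cv2.COLOR_RGB2HSV); m=np.zeros((480,640),np.uint8); m[5:140,280:380]=((hsv[5:140,280:380,1]<28)&(hsv[5:140,280:380,2]>90))
n,l,s,_=cv2.connectedComponentsWithStats(m); k=1+s[1:,4].argmax(); v,u=np.where(l==k); print(s[k])
P=np.array([onz(a,b,2.5)[:2] for a,b in zip(u,v)],np.float32); r=cv2.minAreaRect(P); print("blade",r, P.mean(0))
# handle: dark px top-surface
H=W[100:215,320:360].reshape(-1,3); C=im[100:215,320:360].reshape(-1,3).max(1); H=H[(C<75)&(H[:,2]>15)&(H[:,2]<90)]
print("handle",len(H),H.mean(0),H[:,2].min(),H[:,2].max())
rr=[H[(H[:,2]>a)&(H[:,2]<a+10)].mean(0).round(1) for a in range(15,75,10)]; print(rr)
E
```

```text
[[519.9 110.6   2.5]
 [577.6 125.5   2.5]
 [603.5  30.5   2.5]
 [545.3  19.4   2.5]] sides [np.float64(59.6), np.float64(98.5), np.float64(59.2), np.float64(94.7)]
[ 291   15   76  121 7568]
blade ((561.4456176757812, 70.22633361816406), (61.2938346862793, 100.84471130371094), 15.928321838378906) [560.99567  73.47225]
handle 1260 [581.38510029  -4.67434998  57.87006396] 19.72112656349134 79.80286472712686
[array([574. ,  21.3,  23.1]), array([575.5,  17.6,  30. ]), array([577.1,  10.8,  39.9]), array([579.2,   3.8,  50.1]), array([580.7,  -2.8,  60.1]), array([585.3, -19.3,  70.5])]
```

```bash
cat >> h.py <<'E'
G=np.array([-78.7,0,43.5])
def tcp_for(c,head,z=0,back=0,lean=35):  # lifter origin xy + height -> TCP, R
    R=toolR(head,lean); h=np.radians(head)
    g=np.array([c[0],c[1],z])+Ro.from_euler('z',head,degrees=True).apply(G)
    return g+R.apply([0,0,18.7-back]),R
E
python3 - <<'E'
from h import *
for b in(100,0):
    t,R=tcp_for((561.5,70),105,0,b); print(t.round(1),R.apply([0,0,1]).round(3),delta(t,R))
E
```

```text
[593.9 -51.1 110.1] [-0.148  0.554 -0.819] [ 1.62000e-02  1.37000e-02  1.20600e-01  3.49835e+01 -1.55210e+00
 -4.90740e+00]
[579.1   4.3  28.2] [-0.148  0.554 -0.819] [ 1.12000e-02 -4.35000e-02  2.02500e-01  3.49835e+01 -1.55210e+00
 -4.90740e+00]
```

Emit:
{"name": "step_arm", "arguments": {"deltas": "0.0162 0.0137 0.05 20 -0.9 -2.8;0.0162 0.0137 0.09 35 -1.55 -4.9;0.0162 0.0137 0.1206 35 -1.55 -4.9;0.0162 0.0137 0.1206 35 -1.55 -4.9;0.0162 0.0137 0.1206 35 -1.55 -4.9;0.0162 0.0137 0.1206 35 -1.55 -4.9;0.0162 0.0137 0.1206 35 -1.55 -4.9;0.0162 0.0137 0.1206 35 -1.55 -4.9"}}

```text
clock: 3.98
position: [594.3, -50.0, 111.7]
tool_rot: [-0.297, 0.946, 0.126, -0.039]
wrist_force: [0.1, 0.1, -0.9]
gripper_width: 57.2
```

```bash
python3 - <<'E'
from h import *
s=readout.observe();print(s["joint_pos"].round(2),s["position"],s["wrist_force"].round(1))
t,R=tcp_for((561.5,70),105,0,0); print(delta(t,R))
E
```

```text
[ 0.68  0.78 -0.61  1.53 -0.14  1.2   0.5 ] [594.30451523 -50.03692026 111.65898953] [ 0.1  0.1 -0.9]
[-0.0006  0.0014  0.1008  0.1303 -0.0131  0.1461]
```

Emit:
{"name": "step_arm", "arguments": {"deltas": "0 0 0.04 0 0 0;0 0.0005 0.07 0 0 0;0 0.001 0.09 0 0 0;0 0.001 0.1 0 0 0;0 0.001 0.1 0 0 0;0 0.001 0.1 0 0 0;0 0.001 0.1 0 0 0"}}

```text
clock: 4.85
position: [579.9, 3.0, 28.2]
tool_rot: [-0.298, 0.946, 0.124, -0.039]
wrist_force: [-0.1, -0.4, -0.4]
gripper_width: 57.1
```

Emit:
{"name": "step_arm", "arguments": {"deltas": "0 0 0 0 0 0;0 0 0 0 0 0;0 0 0 0 0 0;0 0 0 0 0 0;0 0 0 0 0 0;0 0 0 0 0 0;0 0 0 0 0 0;0 0 0 0 0 0", "claw": 1}}

```text
clock: 5.85
position: [579.3, 3.7, 27.5]
tool_rot: [-0.298, 0.946, 0.125, -0.039]
wrist_force: [0.2, 0.1, 0.1]
gripper_width: 13.7
```

```bash
python3 - <<'E'
from h import *
s=readout.observe();print(s["clock"],s["position"],s["wrist_force"].round(1),s["wrist_torque"].round(2))
im,W,p=cloud("wrist"); save("pics/w2.png",im)
t,R=tcp_for((561.5,70),105,0,0); print(delta(t,R))
E
```

```text
5.85 [579.32833293   3.70331302  27.54640492] [0.2 0.1 0.1] [-0.6  -0.36 -0.06]
[-0.0001 -0.001  -0.0001 -0.0154 -0.0043 -0.0014]
```

View pics/w2.png

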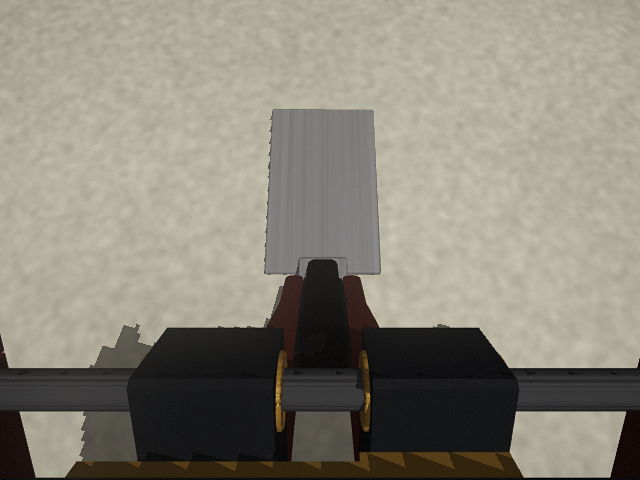

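Gripped at 13.7 mm; the blade corners show at (272,110), (374,110), (380,273) and (264,273). I'll check the blade pose relative to the tool, and refine the tray angle.

```bash
python3 - <<'E'
from h import *
p=camera_params("wrist"); K=np.array(p["camera_matrix"]);R=q2R(np.array(p["rotation"]));e=np.array(p["eye"])
def onz(u,v,z):
    r=R@np.array([(u-K[0,2])/K[0,0],-(v-K[1,2])/K[1,1],-1]); return e+r*(z-e[2])/r[2]
c=np.array([onz(*q,2.5) for q in((272,110),(374,110),(380.5,273),(264.5,273))])
print(c.round(1),c.mean(0),[np.linalg.norm(c[i]-c[(i+1)%4]).round(1) for i in range(4)])
f=(c[0]+c[1])/2-(c[2]+c[3])/2; print("head",np.degrees(np.arctan2(f[1],f[0])), "front mid",(c[0]+c[1])/2)
# tray: fit outlines using mask from z-cloud per camera, slides/plate footprints
for cam,(l,t,r,b) in {"side":(305,300,400,372),"scene":(352,245,432,305)}.items():
    D=np.load(cam+"0.npz");P=D["W"][t:b,l:r].reshape(-1,3);P=P[(P[:,2]>8)&(P[:,2]<22)]
    h=np.radians(85.5);u=np.array([np.cos(h),np.sin(h)]);v=np.array([-u[1],u[0]])
    o=P[:,:2]-[484,304]; print(cam,"along",np.percentile(o@u,[0,.5,2,98,99.5,100]).round(1),"across",np.percentile(o@v,[0,.5,2,98,99.5,100]).round(1))
    pts=P[:,:2].astype(np.float32); hull=cv2.convexHull(pts); print(cv2.minAreaRect(pts), cv2.boxPoints(cv2.minAreaRect(pts)).round(0).tolist())
E
```

```text
[[518.8 109.    2.5]
 [577.1 124.7   2.5]
 [602.1  28.9   2.5]
 [544.6  13.4   2.5]] [560.65003186  68.99666012   2.5       ] [np.float64(60.4), np.float64(99.0), np.float64(59.4), np.float64(99.0)]
head 104.86606087345837 front mid [547.95089164 116.83756408   2.5       ]
side along [-48.7 -47.5 -45.5  46.8  48.   49.1] across [-102.3  -58.9  -57.1   58.6   60.3   60.8]
((504.51251220703125, 302.90478515625), (97.46249389648438, 162.9613494873047), 85.90834045410156) [[420.0, 260.0], [582.0, 248.0], [589.0, 346.0], [427.0, 357.0]]
scene along [-50.5 -49.1 -46.1  46.8  47.9  49. ] across [-63.3 -62.  -61.   57.5  94.3 107.1]
((462.13714599609375, 304.99798583984375), (99.34791564941406, 170.43710327148438), 85.43852233886719) [[373.0, 262.0], [543.0, 249.0], [551.0, 348.0], [381.0, 361.0]]
```

```bash
sed -i 's/^G=.*/G=np.array([-78.7,0,42.8])/' h.py; python3 - <<'E'
from h import *
u=np.array([np.cos(np.radians(85.5)),np.sin(np.radians(85.5))]);T=np.array([484,304])
for k,z in((-135,40),(-135,3.5)):
    t,R=tcp_for(T+k*u,85.5,z); print(t.round(1),delta(t,R))
s=readout.observe(); t=s["position"]+[0,0,40]; print(delta(t,Ro.from_matrix(q2R(s["tool_rot"]))))
E
```

```text
[468.1 101.7  67.5] [-8.21000e-02 -1.24000e-01  3.81000e-02 -1.57000e-02  1.11826e+01
  1.59705e+01]
[468.1 101.7  31. ] [-8.21000e-02 -1.03100e-01  6.80000e-02 -1.57000e-02  1.11826e+01
  1.59705e+01]
[ 0.     -0.023  -0.0328  0.      0.      0.    ]
```

Emit:
{"name": "step_arm", "arguments": {"deltas": "0 -0.006 -0.008 0 0 0;0 -0.014 -0.02 0 0 0;0 -0.023 -0.033 0 0 0;-0.01 -0.036 -0.024 0 1.4 2;-0.03 -0.06 -0.007 0 4.1 5.8;-0.052 -0.087 0.013 0 7 10.1;-0.07 -0.109 0.028 0 9.5 13.6;-0.082 -0.124 0.038 0 11.2 16;-0.082 -0.124 0.038 0 11.2 16;-0.082 -0.124 0.038 0 11.2 16;-0.082 -0.124 0.038 0 11.2 16;-0.082 -0.124 0.038 0 11.2 16;-0.082 -0.124 0.038 0 11.2 16"}}

```text
clock: 7.52
position: [468.4, 101.6, 67.6]
tool_rot: [-0.301, 0.953, -0.038, 0.012]
wrist_force: [0.4, -0.4, -1.8]
gripper_width: 14.0
```

```bash
python3 - <<'E'
from h import *
s=readout.observe();print(s["clock"],s["joint_pos"].round(2),s["position"],s["wrist_force"].round(1),s["wrist_torque"].round(2))
im,W,p=cloud("wrist"); save("pics/w3.png",im); np.savez("w3.npz",im=im,W=W)
np.savez("w3p.npz",K=p["camera_matrix"],q=p["rotation"],e=p["eye"])
u=np.array([np.cos(np.radians(85.5)),np.sin(np.radians(85.5))]);T=np.array([484,304])
t,R=tcp_for(T-135*u,85.5,3.5); print(delta(t,R))
E
```

```text
7.525 [ 0.71  0.6  -0.75  2.13 -0.41  0.58  0.33] [468.37488805 101.57471067  67.55365981] [ 0.4 -0.4 -1.8] [-0.82 -0.01 -0.03]
[-0.0002  0.021   0.03   -0.0311  0.0015 -0.0345]
```

View pics/w3.png

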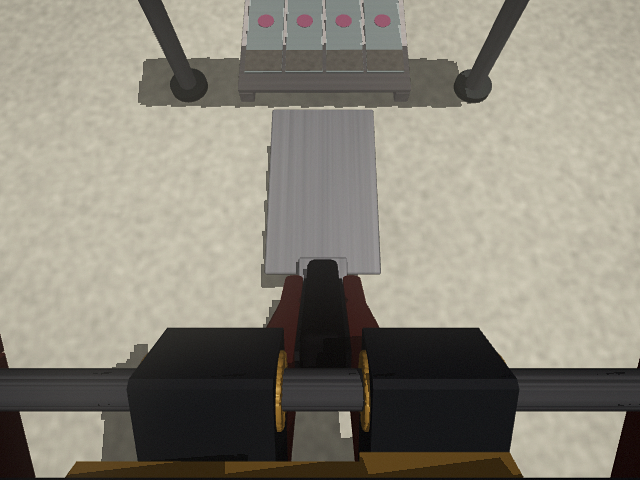

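The tray's rear edge is in view: runner feet at about (241,100) and (408,99), plate face from (239,93) to (410,93). The blade hasn't moved in the image. I'll refine the tray pose from the crop.

```bash
python3 - <<'E'
from h import *
d=np.load("w3p.npz");K=d["K"];R=q2R(d["q"]);e=d["e"]
im=np.load("w3.npz")["im"]
c=cv2.resize(im[40:110,225:425],None,fx=4,fy=4,interpolation=cv2.INTER_NEAREST); save("pics/w3c.png",c)
W=np.load("w3.npz")["W"]
def onz(u,v,z):
    r=R@np.array([(u-K[0,2])/K[0,0],-(v-K[1,2])/K[1,1],-1]); return (e+r*(z-e[2])/r[2]).round(1)
print(onz(239.5,93,10),onz(410,93,10))
print("feet",onz(241,101,0),onz(408.5,99.5,0))
P=W[0:105,225:425].reshape(-1,3);P=P[(P[:,2]>10)&(P[:,2]<20)]
u=np.array([np.cos(np.radians(85.5)),np.sin(np.radians(85.5))]);v=np.array([-u[1],u[0]])
o=P[:,:2]-[484,304]; print(np.percentile(o@u,[0,.5,2]),np.percentile(o@v,[0.5,2,98,99.5]))
E
```

```text
[421.3 260.8  10. ] [540.2 251.4  10. ]
feet [420.4 261.8   0. ] [541.5 253.6   0. ]
[-49.80165879 -48.71607978 -48.14940914] [-59.07927821 -57.27767082  57.47287401  59.30874635]
```

View pics/w3c.png

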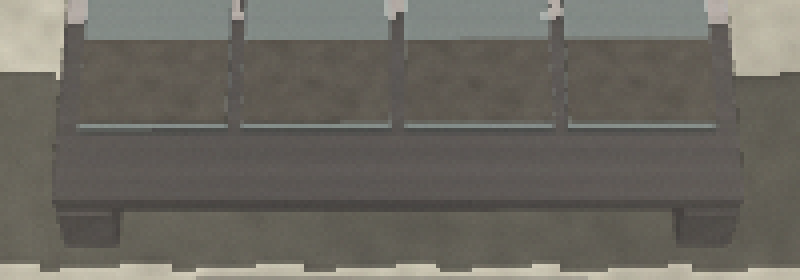

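Emit:
{"name": "step_arm", "arguments": {"deltas": "0.0005 0.008 0.011 0 0 0;0.0005 0.015 0.021 0 0 0;0.0005 0.021 0.03 0 0 0;0.0005 0.021 0.03 0 0 0;0.0005 0.021 0.03 0 0 0;0.0005 0.021 0.03 0 0 0;0.0005 0.021 0.03 0 0 0"}}

```text
clock: 8.45
position: [468.9, 101.5, 31.3]
tool_rot: [-0.3, 0.953, -0.038, 0.012]
wrist_force: [-0.0, -0.1, -2.1]
gripper_width: 14.0
```

```bash
python3 - <<'E'
from h import *
s=readout.observe();print(s["clock"],s["position"],s["wrist_force"].round(1),s["wrist_torque"].round(2))
u=np.array([np.cos(np.radians(85.5)),np.sin(np.radians(85.5))]);T=np.array([484.5,303.5])
for k in (-70,-6):
  t,R=tcp_for(T+k*u,85.5,3.5); print(t,delta(t,R))
s=readout.observe();print(s["position"])
E
```

```text
8.45 [468.8504076  101.48009066  31.2752658 ] [-0.  -0.1 -2.1] [-0.86 -0.04  0.04]
[473.67467526 165.95120753  30.98185677] [-0.0003 -0.0528  0.0373 -0.0016 -0.0392 -0.0127]
[478.69605739 229.75391689  30.98185677] [-0.0003 -0.1052  0.074  -0.0016 -0.0392 -0.0127]
[468.8504076  101.48009066  31.2752658 ]
```

Emit:
{"name": "step_arm", "arguments": {"deltas": "0 -0.005 0.0035 0 0 0;0 -0.013 0.0091 0 0 0;0 -0.021 0.0147 0 0 0;0 -0.029 0.0204 0 0 0;0 -0.037 0.026 0 0 0;0 -0.045 0.0316 0 0 0;0 -0.053 0.0372 0 0 0;0 -0.061 0.0428 0 0 0;0 -0.069 0.0485 0 0 0;0 -0.077 0.0541 0 0 0;0 -0.085 0.0597 0 0 0;0 -0.092 0.0646 0 0 0;0 -0.098 0.0689 0 0 0;0 -0.102 0.0717 0 0 0;0 -0.105 0.0738 0 0 0;0 -0.105 0.0738 0 0 0;0 -0.105 0.0738 0 0 0;0 -0.105 0.0738 0 0 0"}}

```text
clock: 10.7
position: [478.8, 229.3, 30.8]
tool_rot: [-0.301, 0.953, -0.038, 0.012]
wrist_force: [-0.8, -0.3, -1.6]
gripper_width: 13.7
```

```bash
python3 - <<'E'
from h import *
s=readout.observe();print(s["clock"],s["position"],s["wrist_force"].round(1),s["wrist_torque"].round(2))
im,W,p=cloud("wrist"); save("pics/w4.png",im)
u=np.array([np.cos(np.radians(85.5)),np.sin(np.radians(85.5))]);T=np.array([484.5,303.5])
t,R=tcp_for(T-6*u,85.5,3.5); print(t,delta(t,R))
E
```

```text
10.7 [478.83955977 229.26450125  30.77011501] [-0.8 -0.3 -1.6] [-0.79 -0.02 -0.01]
[478.69605739 229.75391689  30.98185677] [-0.0002 -0.0005  0.0001 -0.0107 -0.017  -0.0503]
```

View pics/w4.png

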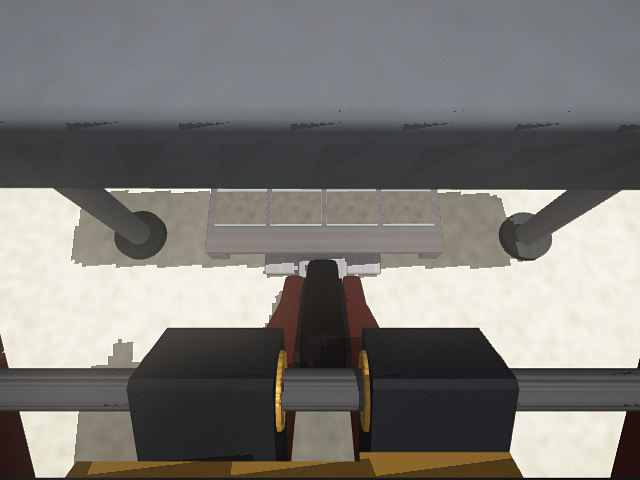

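Emit:
{"name": "step_arm", "arguments": {"deltas": "0 -0.0009 -0.0012 0 0 0;0 -0.0017 -0.0025 0 0 0;0 -0.0023 -0.0033 0 0 0;0 -0.0029 -0.0041 0 0 0;0 -0.0034 -0.0049 0 0 0;0 -0.0042 -0.006 0 0 0;0 -0.0052 -0.0074 0 0 0;0 -0.0063 -0.009 0 0 0;0 -0.0075 -0.0107 0 0 0;0 -0.0086 -0.0123 0 0 0;0 -0.0092 -0.0131 0 0 0;0 -0.0092 -0.0131 0 0 0;0 -0.0092 -0.0131 0 0 0;0 -0.0092 -0.0131 0 0 0"}}

```text
clock: 12.5
position: [478.7, 229.5, 46.8]
tool_rot: [-0.301, 0.953, -0.038, 0.012]
wrist_force: [-0.2, -0.3, -4.4]
gripper_width: 14.0
```

```bash
python3 - <<'E'
from h import *
s=readout.observe();print(s["clock"],s["position"],s["wrist_force"].round(1),s["wrist_torque"].round(2))
R=Ro.from_matrix(q2R(s["tool_rot"])); print((toolR(85.5,35).inv()*R).as_rotvec(degrees=True))
im,W,p=cloud("wrist"); W4=W
P=W[185:270,200:450].reshape(-1,3);P=P[(P[:,2]>15)&(P[:,2]<45)];print(len(P))
im2,W,_=cloud("side"); 
sel=(W[...,0]>400)&(W[...,0]<570)&(W[...,1]>270)&(W[...,1]<360)&(W[...,2]>18)&(W[...,2]<45)
Q=W[sel]; A=np.c_[Q[:,:2]-[484,303],np.ones(len(Q))]; k=np.linalg.lstsq(A,Q[:,2],rcond=None)[0]; print(len(Q),"plane slopes deg",np.degrees(k[:2]),k[2])
E
```

```text
12.5 [478.70678062 229.54933736  46.76403428] [-0.2 -0.3 -4.4] [-1.17  0.03  0.03]
[ 0.0191567  -0.00223148  0.03291488]
11880
2452 plane slopes deg [-0.04054084 -1.02269758] 27.736375346682642
```

```bash
python3 - <<'E'
from h import *
W=np.load("side0.npz")["W"]
sel=(W[...,0]>400)&(W[...,0]<570)&(W[...,1]>270)&(W[...,1]<360)&(W[...,2]>8)&(W[...,2]<30)
Q=W[sel]; A=np.c_[Q[:,:2]-[484,303],np.ones(len(Q))]; k=np.linalg.lstsq(A,Q[:,2],rcond=None)[0]; print(len(Q),np.degrees(k[:2]),k[2])
E
```

```text
2428 [-0.05178127 -0.79385593] 16.01915841091508
```

Emit:
{"name": "step_arm", "arguments": {"deltas": "0 0.002 -0.0014 0 0 0;0 0.006 -0.0042 0 0 0;0 0.012 -0.0084 0 0 0;0 0.019 -0.0133 0 0 0;0 0.027 -0.0189 0 0 0;0 0.035 -0.0245 0 0 0;0 0.043 -0.0301 0 0 0;0 0.051 -0.0357 0 0 0;0 0.059 -0.0413 0 0 0;0 0.067 -0.0469 0 0 0;0 0.075 -0.0525 0 0 0;0 0.083 -0.0581 0 0 0;0 0.09 -0.063 0 0 0;0 0.097 -0.0679 0 0 0;0 0.102 -0.0714 0 0 0;0 0.105 -0.0736 0 0 0;0 0.1065 -0.0746 0 0 0;0 0.1065 -0.0746 0 0 0;0 0.1065 -0.0746 0 0 0"}}

```text
clock: 14.98
position: [468.4, 100.2, 46.9]
tool_rot: [-0.301, 0.953, -0.037, 0.012]
wrist_force: [-0.8, -0.6, -3.7]
gripper_width: 14.0
```

```bash
python3 - <<'E'
from h import *
s=readout.observe();print(s["clock"],s["position"],s["wrist_force"].round(1),s["joint_pos"].round(2))
im,W,p=cloud("wrist"); save("pics/w5.png",im); np.savez("w5.npz",im=im,W=W); np.savez("w5p.npz",K=p["camera_matrix"],q=p["rotation"],e=p["eye"],pos=s["position"],rot=s["tool_rot"])
for cam,(l,t,r,b) in {"side":(342,142,430,205),"scene":(250,138,326,188)}.items():
    im,W,p=cloud(cam); np.savez(cam+"1.npz",im=im,W=W)
    P=W[t:b,l:r].reshape(-1,3);P=P[(P[:,2]>32)&(P[:,2]<40)]
    h=np.radians(73.8);u=np.array([np.cos(h),np.sin(h)]);v=np.array([-u[1],u[0]])
    o=P[:,:2]-[454,-231]; print(cam,len(P),np.percentile(o@u,[0,1,3,50,97,99,100]).round(1),np.percentile(o@v,[0,1,3,50,97,99,100]).round(1),cv2.minAreaRect(P[:,:2].astype(np.float32)))
    K=np.array(p["camera_matrix"]);R=q2R(np.array(p["rotation"]))
    c=[]
    for a,bb in((1,1),(1,-1),(-1,-1),(-1,1)):
        X=np.r_[np.array([454,-231])+65*a*u+85*bb*v,35]; x=R.T@(X-p["eye"]); c.append([K[0,0]*x[0]/-x[2]+K[0,2],K[1,1]*-x[1]/-x[2]+K[1,2]])
    c=np.array(c); big=cv2.resize(im,None,fx=5,fy=5,interpolation=cv2.INTER_NEAREST)
    big=cv2.convertScaleAbs(big,alpha=1.8)
    cv2.polylines(big,[np.round((c+.5)*5).astype(int)],True,(255,0,0),1)
    save(f"pics/{cam}p.png",big[(t-8)*5:(b+5)*5,(l-8)*5:(r+8)*5]); print(c.round(1).tolist())
a=cv2.imread("pics/sidep.png");b=cv2.imread("pics/scenep.png");h=max(a.shape[0],b.shape[0]);f=lambda i:cv2.copyMakeBorder(i,0,h-i.shape[0],0,0,0)
cv2.imwrite("pics/pp.png",np.hstack([f(a),f(b)])[:,:1000]); print(a.shape,b.shape)
i=cv2.imread("pics/pp.png"); cv2.imwrite("pics/pp.png",cv2.resize(i,(800,int(i.shape[0]*800/i.shape[1])),interpolation=cv2.INTER_AREA))
E
```

```text
14.975 [468.42945782 100.23431928  46.8571101 ] [-0.8 -0.6 -3.7] [ 0.7   0.64 -0.73  2.13 -0.4   0.54  0.35]
side 921 [-68.8 -65.3 -61.3   8.2  62.6  64.5  67.9] [-85.  -82.6 -80.9  37.9  84.5  85.7  87. ] ((452.678955078125, -231.039794921875), (135.05279541015625, 173.3240509033203), 74.91049194335938)
[[409.3, 187.9], [344.8, 172.3], [362.9, 146.9], [423.9, 160.6]]
scene 1358 [-69.6 -65.8 -62.6   4.4  63.2  65.6  69.1] [-87.  -85.5 -81.7  -3.3  78.   81.6  84.9] ((455.42236328125, -231.25827026367188), (138.4327392578125, 171.51852416992188), 74.39974975585938)
[[322.7, 163.5], [265.4, 172.8], [256.5, 149.0], [310.7, 140.7]]
(380, 520, 3) (315, 460, 3)
```

View pics/pp.png

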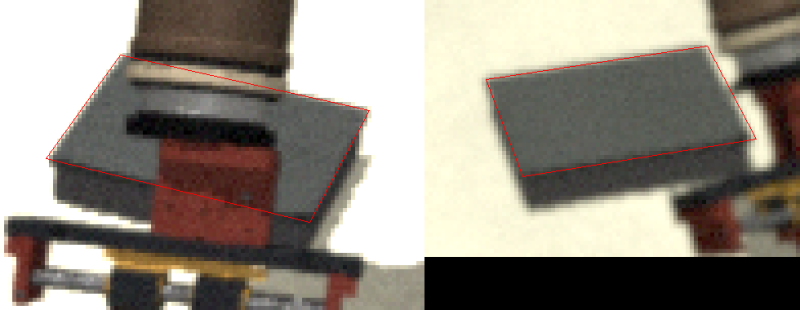

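View pics/w5.png

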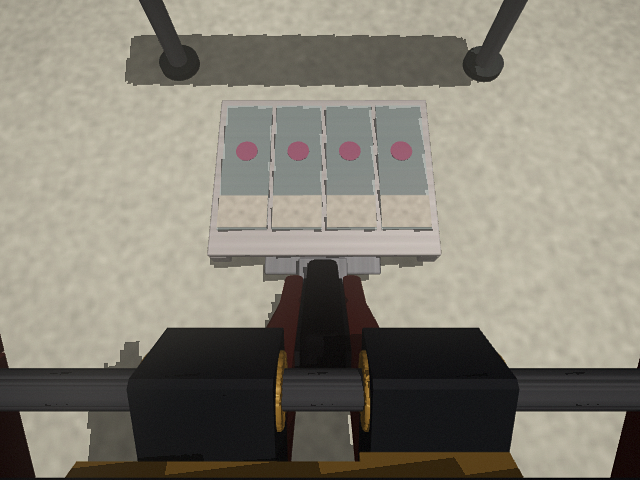

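The red outline (plate model at (454,-231), 73.8°) agrees with the plate in both views to 1–2 mm. In the wrist view the tray sits square on the blade, with corners at (222,101), (426,101), (440,247) and (208,247). Next I compute the carried pose and the transfer.

```bash
python3 - <<'E'
from h import *
d=np.load("w5p.npz");K=d["K"];R=q2R(d["q"]);e=d["e"]
def onz(u,v,z):
    r=R@np.array([(u-K[0,2])/K[0,0],-(v-K[1,2])/K[1,1],-1]); return e+r*(z-e[2])/r[2]
g=cv2.cvtColor(np.load("w5.npz")["im"],cv2.COLOR_RGB2GRAY)
print("col324",[(i,int(g[i,324])) for i in list(range(95,106))+list(range(226,262,2))])
print("row240",[(i,int(g[240,i])) for i in list(range(203,214))+list(range(434,446))])
c=np.array([onz(*q,26) for q in((222,100.5),(426,100.5),(440,252),(208,252))])
print(c.round(1),c.mean(0),[np.linalg.norm(c[i]-c[(i+1)%4]).round(1) for i in range(4)])
W=np.load("w5.npz")["W"];P=W[95:262,200:450].reshape(-1,3);P=P[(P[:,2]>20)&(P[:,2]<34)]
print(len(P),cv2.minAreaRect(P[:,:2].astype(np.float32)))
A=np.c_[P[:,:2]-P[:,:2].mean(0),np.ones(len(P))];k=np.linalg.lstsq(A,P[:,2],rcond=None)[0];print(np.degrees(k[:2]),k[2])
E
```

```text
col324 [(95, 172), (96, 170), (97, 174), (98, 180), (99, 181), (100, 157), (101, 163), (102, 166), (103, 167), (104, 167), (105, 167), (226, 183), (228, 175), (230, 177), (232, 184), (234, 181), (236, 176), (238, 176), (240, 182), (242, 183), (244, 188), (246, 182), (248, 177), (250, 177), (252, 182), (254, 158), (256, 88), (258, 112), (260, 36)]
row240 [(203, 177), (204, 179), (205, 179), (206, 184), (207, 183), (208, 137), (209, 165), (210, 177), (211, 177), (212, 174), (213, 176), (434, 187), (435, 189), (436, 189), (437, 190), (438, 193), (439, 171), (440, 171), (441, 177), (442, 177), (443, 177), (444, 180), (445, 180)]
[[417.8 225.   26. ]
 [536.9 215.7  26. ]
 [529.1 123.5  26. ]
 [411.  132.7  26. ]] [473.68766093 174.25738894  26.        ] [np.float64(119.5), np.float64(92.6), np.float64(118.5), np.float64(92.6)]
34892 ((473.2207946777344, 171.67942810058594), (100.9234619140625, 120.64369201660156), 85.56047058105469)
[0.01928744 0.58164705] 27.228083250522708
```

```bash
python3 - <<'E'
from h import *
for n in("side0","scene0"):
    W=np.load(n+".npz")["W"].reshape(-1,3);W=W[~np.isnan(W[:,0])]
    m=(W[:,0]>200)&(W[:,0]<900)&(W[:,1]>-800)&(W[:,1]<200)&(W[:,2]>12)&(W[:,2]<600)
    H,_,_=np.histogram2d(W[m,1],W[m,0],bins=[np.arange(-800,201,50),np.arange(200,901,50)])
    print(n);print((H>5).astype(int)[::-1])
s=readout.observe(); print(s["position"])
R=toolR(73.8,35)
for p in([468.4,100.2,97],[433.4,-301.8,97],[433.4,-301.8,72]): print(delta(p,R))
E
```

```text
side0
[[0 0 0 0 0 0 0 0 0 0 0 0 0 0]
 [0 0 0 0 0 0 0 0 0 0 0 0 0 0]
 [0 0 0 0 0 0 0 0 0 0 0 0 0 0]
 [0 0 0 0 0 0 0 1 0 0 0 0 0 0]
 [0 0 0 0 0 0 0 1 0 0 0 0 0 0]
 [0 0 0 0 0 0 0 0 0 0 0 0 0 0]
 [0 0 0 1 0 0 0 0 0 0 1 0 0 0]
 [0 0 0 1 1 1 1 0 0 1 1 1 0 0]
 [0 0 0 1 1 1 1 0 0 1 1 1 0 0]
 [0 0 0 1 1 1 1 0 0 0 0 0 0 0]
 [0 0 0 0 0 1 1 0 0 0 0 0 0 0]
 [0 0 0 0 0 0 0 0 0 0 0 0 1 0]
 [0 0 0 0 0 0 0 0 0 0 0 1 1 1]
 [1 1 0 0 0 0 0 0 0 0 0 1 1 1]
 [1 1 0 0 0 0 0 0 0 0 0 1 1 1]
 [0 1 1 0 0 0 0 0 0 0 0 1 1 1]
 [1 1 1 0 0 0 0 1 1 1 1 0 0 0]
 [1 1 1 0 0 0 0 1 1 1 1 0 0 0]
 [1 1 1 0 0 0 0 1 1 1 1 0 0 0]
 [1 1 0 0 0 0 0 0 1 1 1 0 0 0]]
scene0
[[0 0 0 0 0 0 0 0 0 0 0 0 0 0]
 [0 0 0 0 0 0 0 0 0 0 0 0 0 0]
 [0 0 0 0 0 0 0 0 0 0 0 0 0 0]
 [0 0 0 0 0 0 0 1 0 0 0 0 0 0]
 [0 0 0 0 0 0 0 1 0 0 0 0 0 0]
 [0 0 0 0 0 0 0 0 0 0 0 0 0 0]
 [0 0 0 0 1 0 0 0 0 0 1 0 0 0]
 [0 0 0 1 1 1 1 1 0 1 1 1 0 0]
 [0 0 0 1 1 1 1 0 0 1 1 1 0 0]
 [0 0 0 1 1 1 1 0 0 0 0 0 0 0]
 [0 0 0 0 0 1 1 0 0 0 0 0 0 0]
 [0 0 0 0 0 0 0 0 0 0 0 0 1 0]
 [0 0 0 0 0 0 0 0 0 0 0 0 1 1]
 [1 1 0 0 0 0 0 0 0 0 0 1 1 1]
 [1 1 0 0 0 0 0 0 0 0 0 1 1 1]
 [0 1 1 0 0 0 0 0 0 0 0 1 1 1]
 [1 1 1 0 0 0 0 1 1 1 1 0 0 0]
 [1 1 1 0 0 0 0 1 1 1 1 0 0 0]
 [1 1 1 0 1 0 0 1 1 1 1 0 0 0]
 [1 1 1 0 0 0 0 0 1 1 1 0 0 0]]
[468.46831431 100.12000073  46.82609045]
[-1.0000e-04 -2.8900e-02 -4.1000e-02 -2.1400e-02  6.7160e+00  9.5651e+00]
[-3.3000e-03  3.0160e-01 -2.7260e-01 -2.1400e-02  6.7160e+00  9.5651e+00]
[-3.3000e-03  3.1590e-01 -2.5210e-01 -2.1400e-02  6.7160e+00  9.5651e+00]
```

Emit:
{"name": "step_arm", "arguments": {"deltas": "0 -0.001 -0.0014 0 0 0;0 -0.003 -0.0043 0 0 0;0 -0.006 -0.0086 0 0 0;0 -0.01 -0.0143 0 0 0;0 -0.015 -0.0214 0 0 0;0 -0.02 -0.0286 0 0 0;0 -0.0245 -0.035 0 0 0;0 -0.0275 -0.0393 0 0 0;0 -0.0287 -0.041 0 0 0;0 -0.0287 -0.041 0 0 0"}}

```text
clock: 16.38
position: [468.5, 99.9, 96.8]
tool_rot: [-0.301, 0.953, -0.038, 0.012]
wrist_force: [-0.6, 0.4, -3.8]
gripper_width: 14.1
```

Emit:
{"name": "step_arm", "arguments": {"deltas": "0 0.002 -0.0014 0 0.04 0.06;0 0.0081 -0.0057 0 0.16 0.23;0 0.018 -0.0126 0 0.37 0.52;-0.0003 0.0316 -0.0221 0 0.64 0.91;-0.0005 0.0484 -0.0339 0 0.98 1.4;-0.0007 0.0681 -0.0477 0 1.38 1.97;-0.0009 0.0902 -0.0632 0 1.83 2.61;-0.0011 0.1142 -0.08 0 2.32 3.31;-0.0014 0.1394 -0.0977 0 2.83 4.04;-0.0016 0.1653 -0.1158 0 3.36 4.79;-0.0019 0.1911 -0.1339 0 3.89 5.53;-0.0022 0.2163 -0.1516 0 4.4 6.26;-0.0024 0.2403 -0.1684 0 4.89 6.96;-0.0026 0.2624 -0.1839 0 5.33 7.6;-0.0028 0.2821 -0.1977 0 5.74 8.17;-0.003 0.2989 -0.2095 0 6.08 8.66;-0.0031 0.3125 -0.219 0 6.35 9.05;-0.0032 0.3224 -0.2259 0 6.56 9.34;-0.0033 0.3285 -0.2302 0 6.68 9.51;-0.0033 0.3305 -0.2316 0 6.72 9.57"}}

```text
clock: 18.88
position: [433.4, -302.2, 96.9]
tool_rot: [-0.298, 0.944, -0.135, 0.042]
wrist_force: [0.8, 0.5, -3.3]
gripper_width: 13.7
```

Emit:
{"name": "step_arm", "arguments": {"deltas": "0 0 0 0 0 0;0 0 0 0 0 0;0 0 0 0 0 0;0 0 0 0 0 0;0 0 0 0 0 0"}}

```text
clock: 19.5
position: [433.4, -302.1, 96.9]
tool_rot: [-0.298, 0.944, -0.135, 0.042]
wrist_force: [1.1, -0.9, -2.7]
gripper_width: 13.8
```

```bash
python3 - <<'E'
from h import *
s=readout.observe();print(s["clock"],s["position"],s["wrist_force"].round(1),s["joint_pos"].round(2))
print(delta([433.4,-301.8,72],toolR(73.8,35)))
im,W,p=cloud("wrist"); save("pics/w6.png",im); np.savez("w6.npz",im=im,W=W); np.savez("w6p.npz",K=p["camera_matrix"],q=p["rotation"],e=p["eye"],pos=s["position"],rot=s["tool_rot"])
E
```

```text
19.5 [ 433.37493473 -302.07881405   96.89658954] [ 1.1 -0.9 -2.7] [ 1.21  0.68 -0.51  1.73 -0.25  1.1   0.61]
[-0.0001  0.0141  0.0205 -0.0181 -0.0087 -0.0133]
```

View pics/w6.png

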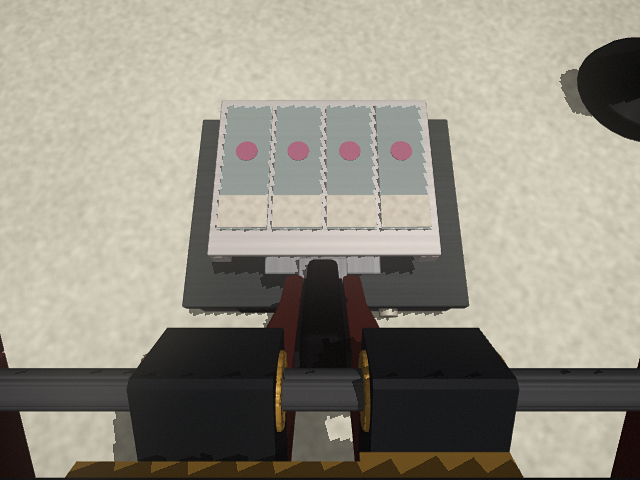

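The tray is unmoved on the blade. The plate top shows at about (203,120), (446,120), (468,304) and (183,304). I measure plate and tray from this same picture.

```bash
python3 - <<'E'
from h import *
d=np.load("w6p.npz");K=d["K"];R=q2R(d["q"]);e=d["e"]
g=cv2.cvtColor(np.load("w6.npz")["im"],cv2.COLOR_RGB2GRAY).astype(int)
for r in(140,180,215,260): print(r,[int(190-60+np.argmax(g[r,130:225]<110))-0, int(500-np.argmax(g[r,430:501][::-1]<110))])
print("far rows",[ (c,int(np.argmax(g[90:150,c]<110)+90)) for c in(206,212,432,440)])
print("near",[ (c,g[298:316,c].tolist()) for c in(200,230,250,420,450)])
def onz(u,v,z):
    r=R@np.array([(u-K[0,2])/K[0,0],-(v-K[1,2])/K[1,1],-1]); return e+r*(z-e[2])/r[2]
def rep(q,z):
    c=np.array([onz(*a,z) for a in q])[:,:2]; print(c.round(1).tolist(),"ctr",c.mean(0).round(1),[np.linalg.norm(c[i]-c[(i+1)%4]).round(1) for i in range(4)],
     [np.degrees(np.arctan2(*(c[i]-c[j])[::-1])).round(2) for i,j in((0,3),(1,2),(1,0),(2,3))])
rep(((203,120),(446.5,120),(468.5,304),(183,304)),35)
rep(((222,100.5),(426,100.5),(440.5,254.5),(207.5,254.5)),76)
W=np.load("w6.npz")["W"]; V=W[100:312,170:480].reshape(-1,3)
P=V[(V[:,2]>31)&(V[:,2]<39)];Q=V[(V[:,2]>70)&(V[:,2]<84)]
for X in(P,Q): print(len(X),X[:,2].mean(),cv2.minAreaRect(X[:,:2].astype(np.float32)))
E
```

```text
140 [201, 448]
180 [196, 453]
215 [192, 457]
260 [187, 463]
far rows [(206, 120), (212, 120), (432, 120), (440, 120)]
near [(200, [73, 73, 73, 74, 74, 73, 73, 72, 62, 44, 46, 93, 109, 106, 102, 116, 208, 201]), (230, [67, 72, 69, 72, 68, 68, 70, 69, 55, 36, 38, 40, 42, 73, 102, 95, 115, 202]), (250, [66, 66, 67, 66, 68, 68, 70, 69, 52, 31, 30, 24, 23, 22, 43, 103, 116, 208]), (420, [71, 71, 71, 74, 71, 70, 73, 66, 46, 30, 36, 37, 41, 85, 98, 110, 204, 196]), (450, [74, 75, 73, 74, 73, 74, 72, 65, 45, 28, 67, 207, 197, 192, 188, 188, 186, 186])]
[[390.2, -148.4], [552.6, -195.5], [517.2, -318.2], [355.1, -271.2]] ctr [ 453.8 -233.3] [np.float64(169.1), np.float64(127.7), np.float64(168.7), np.float64(127.7)] [np.float64(74.06), np.float64(73.9), np.float64(-16.17), np.float64(-16.17)]
[[409.1, -169.8], [523.8, -203.1], [497.2, -293.2], [383.1, -260.1]] ctr [ 453.3 -231.5] [np.float64(119.5), np.float64(93.9), np.float64(118.8), np.float64(93.9)] [np.float64(73.98), np.float64(73.53), np.float64(-16.17), np.float64(-16.17)]
14725 35.3300764447029 ((453.48291015625, -233.5915985107422), (130.59934997558594, 170.2722625732422), 73.96749877929688)
35961 77.17688901974739 ((451.2273254394531, -237.82327270507812), (109.73217010498047, 120.48512268066406), 73.62767028808594)
```

Emit:
{"name": "step_arm", "arguments": {"deltas": "0 0.001 0.0003 0 0 0;0 0.003 0.002 0 0 0;0 0.0055 0.005 0 0 0;0 0.0085 0.009 0 0 0;0 0.0115 0.013 0 0 0;0 0.0137 0.0162 0 0 0;0 0.0148 0.0181 0 0 0;0 0.0153 0.0187 0 0 0;0 0.0153 0.0187 0 0 0;0 0.0153 0.0187 0 0 0;0 0.0153 0.0187 0 0 0"}}

```text
clock: 20.92
position: [432.9, -303.9, 72.9]
tool_rot: [-0.298, 0.944, -0.135, 0.042]
wrist_force: [-0.9, -0.0, -3.5]
gripper_width: 14.1
```

Emit:
{"name": "step_arm", "arguments": {"deltas": "0 0.0005 0.0007 0 0 0;0 0.0009 0.0013 0 0 0;0 0.0012 0.0017 0 0 0;0 0.0015 0.0021 0 0 0;0 0.0018 0.0025 0 0 0;0 0.0021 0.003 0 0 0;0 0.0024 0.0034 0 0 0;0 0.0028 0.0039 0 0 0;0 0.0031 0.0044 0 0 0;0 0.0034 0.0049 0 0 0;0 0.0038 0.0054 0 0 0;0 0.0038 0.0054 0 0 0;0 0.0038 0.0054 0 0 0;0 0.0038 0.0054 0 0 0"}}

```text
clock: 22.68
position: [432.9, -303.9, 66.2]
tool_rot: [-0.298, 0.944, -0.135, 0.042]
wrist_force: [-0.4, -1.0, -1.8]
gripper_width: 13.7
```

```bash
python3 - <<'E'
from h import *
s=readout.observe();print(s["clock"],s["position"],s["wrist_force"].round(1),s["wrist_torque"].round(2))
im,W,p=cloud("wrist"); save("pics/w7.png",im); np.savez("w7.npz",im=im,W=W); np.savez("w7p.npz",K=p["camera_matrix"],q=p["rotation"],e=p["eye"])
V=W[60:330,150:490].reshape(-1,3)
P=V[(V[:,2]>31)&(V[:,2]<38)];Q=V[(V[:,2]>44)&(V[:,2]<56)]
for X in(P,Q): print(len(X),X[:,2].mean(),cv2.minAreaRect(X[:,:2].astype(np.float32)))
E
```

```text
22.675 [ 432.88734996 -303.87837267   66.20135622] [-0.4 -1.  -1.8] [-0.81  0.21  0.05]
22507 35.33706729596905 ((453.5233459472656, -233.2239990234375), (131.03228759765625, 170.64002990722656), 73.90544128417969)
35710 50.48760884197521 ((450.7625427246094, -239.90518188476562), (109.96227264404297, 120.48977661132812), 73.88511657714844)
```

Tray weight is off the blade (wrist force back to −1.8 N, torque to −0.81 N·m). I draw the blade out.

Emit:
{"name": "step_arm", "arguments": {"deltas": "0 0.002 -0.0014 0 0 0;0 0.006 -0.0042 0 0 0;0 0.012 -0.0084 0 0 0;0 0.019 -0.0133 0 0 0;0 0.027 -0.0189 0 0 0;0 0.035 -0.0245 0 0 0;0 0.043 -0.0301 0 0 0;0 0.051 -0.0357 0 0 0;0 0.059 -0.0413 0 0 0;0 0.067 -0.0469 0 0 0;0 0.075 -0.0525 0 0 0;0 0.083 -0.0581 0 0 0;0 0.09 -0.063 0 0 0;0 0.098 -0.0686 0 0 0;0 0.106 -0.0742 0 0 0;0 0.114 -0.0798 0 0 0;0 0.12 -0.084 0 0 0;0 0.123 -0.0861 0 0 0;0 0.123 -0.0861 0 0 0;0 0.123 -0.0861 0 0 0"}}

```text
clock: 25.22
position: [391.1, -447.7, 66.2]
tool_rot: [-0.298, 0.944, -0.134, 0.042]
wrist_force: [-0.4, 0.2, -3.1]
gripper_width: 14.0
```

```bash
python3 - <<'E'
from h import *
s=readout.observe();print(s["clock"],s["position"],s["wrist_force"].round(1),s["joint_pos"].round(2))
im,W,p=cloud("wrist"); save("pics/w8.png",im)
for X0 in (W,cloud("side")[1],cloud("scene")[1]):
    V=X0.reshape(-1,3);V=V[(V[:,0]>340)&(V[:,0]<580)&(V[:,1]>-350)&(V[:,1]<-110)]
    Q=V[(V[:,2]>43)&(V[:,2]<56)]
    if len(Q)<50: print(len(Q));continue
    print(len(Q),Q[:,2].mean(),cv2.minAreaRect(Q[:,:2].astype(np.float32)))
# lowest-lifter place: near (400,-410) clear?
V=np.load("side0.npz")["W"].reshape(-1,3);m=(abs(V[:,0]-412)<110)&(abs(V[:,1]+430)<110);print("clutter",np.nanpercentile(V[m,2],[50,99,100]),m.sum())
E
```

```text
25.225 [ 391.10669543 -447.6545592    66.18044841] [-0.4  0.2 -3.1] [ 1.29  0.84 -0.43  1.46 -0.16  1.28  0.73]
5056 49.266051611725764 ((432.00970458984375, -304.865966796875), (91.54370880126953, 120.08926391601562), 74.05224609375)
1051 50.384411873515205 ((442.3608093261719, -264.0755615234375), (172.1853485107422, 120.35253143310547), 74.47594451904297)
775 50.343070263712484 ((444.55316162109375, -265.75372314453125), (174.25791931152344, 120.24665069580078), 73.84192657470703)
clutter [0.46652168 4.46995905 6.78384325] 2674
```

View pics/w8.png

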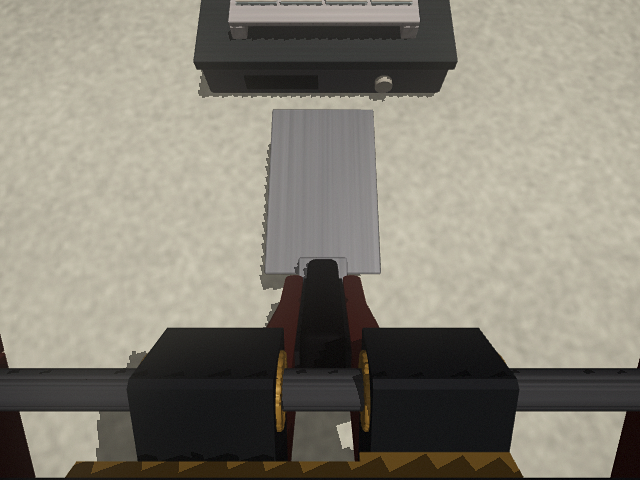

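Tray stands on its runners on the plate, square (tray feet mid x≈324, plate mid x≈326), and the blade is out with open bench below. I lower the lifter straight down here; its front edge is about 42 mm from the plate.

Emit:
{"name": "step_arm", "arguments": {"deltas": "0 0.003 0.0043 0 0 0;0 0.008 0.0115 0 0 0;0 0.013 0.0186 0 0 0;0 0.0175 0.025 0 0 0;0 0.02 0.0286 0 0 0;0 0.0207 0.0296 0 0 0;0 0.0207 0.0296 0 0 0;0 0.0207 0.0296 0 0 0;0 0.0207 0.0296 0 0 0"}}

```text
clock: 26.5
position: [391.0, -448.1, 30.2]
tool_rot: [-0.298, 0.944, -0.135, 0.043]
wrist_force: [0.9, -0.2, -1.1]
gripper_width: 13.8
```

Emit:
{"name": "step_arm", "arguments": {"deltas": "0 0.0003 0.0004 0 0 0;0 0.0006 0.0008 0 0 0;0 0.0009 0.0012 0 0 0;0 0.0012 0.0016 0 0 0;0 0.0014 0.002 0 0 0;0 0.0014 0.002 0 0 0;0 0.0014 0.002 0 0 0"}}

```text
clock: 27.38
position: [390.9, -448.0, 27.6]
tool_rot: [-0.298, 0.944, -0.135, 0.042]
wrist_force: [1.3, 0.6, -0.8]
gripper_width: 13.8
```

Emit:
{"name": "step_arm", "arguments": {"deltas": "0 0.0001 0.0002 0 0 0;0 0.0002 0.0003 0 0 0;0 0.0002 0.0003 0 0 0;0 0.0002 0.0003 0 0 0"}}

```text
clock: 27.88
position: [390.9, -448.0, 27.5]
tool_rot: [-0.298, 0.944, -0.135, 0.042]
wrist_force: [-0.3, -0.1, 4.1]
gripper_width: 13.9
```

```bash
python3 - <<'E'
from h import *
s=readout.observe();print(s["clock"],s["position"],s["wrist_force"].round(1),s["wrist_torque"].round(2))
E
```

```text
27.875 [ 390.94104246 -448.04509458   27.52265239] [-0.3 -0.1  4.1] [-0.03  0.23  0.22]
```

Blade is on the bench (+4 N). I release and back off along the handle.

Emit:
{"name": "step_arm", "arguments": {"deltas": "0 0 0 0 0 0;0 0 0 0 0 0;0 0 0 0 0 0;0 0 0 0 0 0;0 0 0 0 0 0;0 0 0 0 0 0", "claw": -0.3}}

```text
clock: 28.62
position: [390.9, -448.0, 27.2]
tool_rot: [-0.298, 0.944, -0.135, 0.042]
wrist_force: [0.3, 0.3, -0.9]
gripper_width: 56.9
```

Emit:
{"name": "step_arm", "arguments": {"deltas": "0 0 -0.01 0 0 0;0 0 -0.03 0 0 0;0 0 -0.055 0 0 0;0 0 -0.08 0 0 0;0 0 -0.105 0 0 0;0 -0.01 -0.13 0 0 0;0 -0.04 -0.17 0 0 0;0 -0.06 -0.2 0 0 0;0 -0.06 -0.2 0 0 0;0 -0.06 -0.2 0 0 0;0 -0.06 -0.2 0 0 0"}}

```text
clock: 30.0
position: [372.1, -510.6, 224.1]
tool_rot: [-0.299, 0.944, -0.135, 0.042]
wrist_force: [-0.1, -0.4, 0.1]
gripper_width: 56.9
```

```bash
python3 - <<'E'
from h import *
s=readout.observe();print(s["clock"],s["position"],s["wrist_force"].round(1))
im,W,p=cloud("wrist"); save("pics/w9.png",im); K=np.array(p["camera_matrix"]);R=q2R(np.array(p["rotation"]))
def px(X):
    x=R.T@(np.array(X)-p["eye"]); return (K[0,0]*x[0]/-x[2]+K[0,2],-K[1,1]*x[1]/-x[2]+K[1,2])
print("plate at",px([453.5,-233.4,35]),"lifter",px([410,-382,2]))
for n,X0 in (("wrist",W),("side",cloud("side")[1]),("scene",cloud("scene")[1])):
    V=X0.reshape(-1,3);V=V[(V[:,0]>340)&(V[:,0]<580)&(V[:,1]>-340)&(V[:,1]<-110)]
    for lo,hi in((32,38),(47,55)):
        Q=V[(V[:,2]>lo)&(V[:,2]<hi)]
        if len(Q)>50: print(n,lo,len(Q),Q[:,2].mean().round(1),cv2.minAreaRect(Q[:,:2].astype(np.float32)))
E
```

```text
30.0 [ 372.11021867 -510.63009195  224.0783862 ] [-0.1 -0.4  0.1]
plate at (np.float64(324.7378861643023), np.float64(71.50031400224685)) lifter (np.float64(324.5497425874539), np.float64(210.97887318607104))
wrist 32 6566 35.4 ((453.39825439453125, -233.7772216796875), (131.66082763671875, 170.15798950195312), 73.76180267333984)
wrist 47 7836 50.6 ((452.5677795410156, -233.246826171875), (96.61815643310547, 120.26048278808594), 74.05059814453125)
side 32 861 35.3 ((452.30743408203125, -231.86285400390625), (135.84591674804688, 170.75592041015625), 73.79722595214844)
side 47 986 50.6 ((451.27459716796875, -230.698974609375), (102.89871215820312, 120.79247283935547), 74.08438110351562)
scene 32 608 35.2 ((454.6639404296875, -231.62440490722656), (136.99049377441406, 172.08026123046875), 73.13953399658203)
scene 47 681 50.6 ((454.48187255859375, -231.3651580810547), (102.3873062133789, 120.1548843383789), 73.27272033691406)
```

View pics/w9.png

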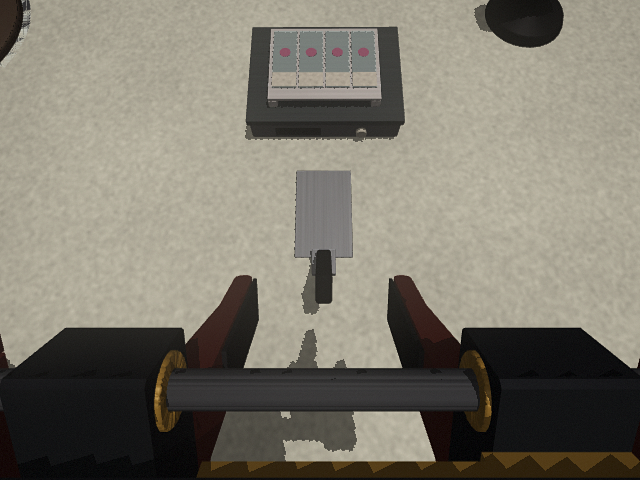

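The tray is centred on the plate to within about 1 mm and square to about 0.3°. The lifter stands on its blade at (323,215), clear of the plate, so I hand in.

```bash
python3 -c "
from workcell import workorder; print(workorder.sign_off())"
```

```text
the job is handed in; nothing more can be done
None
```

The tray is on the raised drying plate, centred and square. The lifter is back on its blade on the open bench, and I handed the job in with the clock at about 30 s of the 72 s allowed.

I gripped the lifter by its handle, slid the blade under the tray between the runners, lifted it about 12 mm clear of the bench and drew it out from under the light. I then carried it level to the plate, lowered it until its weight came off the blade, and drew the blade out straight.

**Last checks:**
- **Tray position:** the final wrist-camera measurement put the tray centre at (452.6, -233.2) against (453.4, -233.8) for the plate. That is about 1 mm off centre and 0.3° off square. The other two cameras measured 1.6 mm or less off centre and agreed on the angle, but their outlines came out up to 8 mm too long, so I trust them less.
- **Tray level:** it tilted about 0.2° after lifting, and it did not move on the blade during the carry. The slide tops measured 50.6 mm high against 50.5 mm expected.
- **Lifter:** it stands on its blade with the front edge about 42 mm from the plate.
- **Forces and contact:** the highest wrist force I read was about 4 N. The gripper ended open and touching nothing.
- **Light and bystanders:** the planned path kept clear of the light and no contact force showed. I did not measure the light, rack, pot or scanner again at the end.

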